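Slide the grater plate out over the board's edge

TASK

Slide the flat grater plate along the chopping board, pushing it with your fingertips, until its whole black grip end sticks out squarely past the board's edge on your right (the edge the black end points to) and the seam between black grip and steel lies right at that edge, to within 5 mm, so that the cook can get hold of the grip. The steel part stays flat on the board: do not pick the plate up or tip it. Leave everything else where it is.

Things in the scene. Friction and masses are not known exactly. Their poses are not given: they have to be found in the camera images.
- board: heavy wooden chopping board that does not move, 340 (its x) x 260 (its y) x 40 high. Origin: centre of its underside, on the counter. Its x axis points to the edge that the plate must overhang (on the right as seen from the robot); that edge is at x = +170 in its frame. z up.
- board_edge (a point): middle of the top of that edge of the board, 40 above the counter; same axes as the board
- plate: thin flat grater plate lying loose on the board: 170 long (its x), 80 wide (its y), 6 thick, about 0.2 kg, straight vertical sides. Steel with rows of small holes from x = -85 to +40, black plastic grip end from x = +40 to +85. Origin: centre of its underside. Its black end points roughly to the board's right-hand edge. z up.
- plate_seam (a point): point in the middle of the seam between steel and black grip, half-way through the thickness (x = +40 in the plate's frame)
- plate_front (a point): middle of the outer end of the black grip, half-way through the thickness (x = +85 in the plate's frame)
- stump: courgette end piece standing on the chopping board, cut face up: dark green cylinder, 42 across, 35 high; origin at the centre of its underside; to be left alone
- courgette: courgette chunk standing on the counter left of the board: dark green cylinder, 48 across, 90 high; origin at the centre of its underside; to be left alone
- box_grater: four-sided steel box grater with black base and handle, 86 x 118 at the base, 260 high, on the counter to the right; origin at the centre of its underside; to be left alone
- jug: green glass measuring jug with a handle, about 125 across, 105 high, on the counter to the right; origin at the centre of its underside; to be left alone
- ramekin: white ceramic ramekin, 84 across, 45 high, on the counter to the left; origin at the centre of its underside; to be left alone
- pepper_mill: dark wooden pepper mill, 56 across, 162 high, on the counter to the left; origin at the centre of its underside; to be left alone
Not all that is in view belongs to the job. What is meant by the plate is not orange, and is the larger of those in its own colour.

How it is judged:
By the outcome, as a careful person would: the job done as asked, in the order asked, and still so for the second after the job is handed in, with the robot touching nothing.
It also fails if it takes over 67 s, if anything falls off the work surface, if the arm or the gripper's body presses on something with over 40 N, if the wrist force passes 120 N, or if a joint passes its speed limit or range.

ROBOT

A 6-joint arm with a two-finger parallel gripper is mounted at the origin on the work surface. World frame = base frame: x ahead of the robot, y to its left, z up, the work surface at z = 0. Lengths are in mm, angles in rad, forces in N, time in s.
With the tool pointing down it reaches from about 350 to 775 mm from the base axis. Payload 7.3 kg.
Tool frame: the origin (TCP) lies on the centre line of the jaws, within the pads' length; the fingertips stand 17 mm ahead of it and the grasp point (between the pads) lies 2 mm behind it; z points along the fingers, y is the line along which they close (so a half turn about z gives the same grasp; the last joint's range is limited). The gripper opens to 92 mm and grips with 3 to 60 N. Pads are 19 mm wide; open, the fingers measure 130 mm over their backs; the gripper's body (75 mm by 190 mm) begins 47 mm behind the grasp point.
Start: joints at [1.093, 0.342, 1.524, -0, 1.275, -0.146], TCP at [171.002, 496.389, 243.741] pointing down, gripper open.
Joint ranges: [-2.53, 2.53], [-0.77, 2.02], [0.04, 2.7], [-1, 4.14], [0.28, 2.66], [-3.11, 3.11]. Speed limits (rad/s): [2.57, 2.57, 3.14, 3.14, 3.14, 3.14].

INTERFACE

Orientations are given as [roll, pitch, yaw] about the fixed x, y, z axes, in that order (R = Rz(yaw) Ry(pitch) Rx(roll)).
In Python, from plant import bot gives the robot as it stands. The module is installed in compiled form; this text tells all that it offers.
- The arm moves only by the shell command python3 -m pendant 'ROWS'. ROWS is JSON, a list of rows, each a list of 3 entries, a list of its own where there are three numbers: the shift along the world's x, y, z as a fraction of full scale, then the turn, a rotation vector about the world's x, y, z as a fraction of full scale, then the opening, from -1 (shut) to 1 (fully open), so that 0 is half open. In form: [[[tx, ty, tz], [rx, ry, rz], claw], ...]. A call has exactly 10 rows; each row shifts and turns the commanded pose from where the row before left it; what a row does not reach is not made up. Full scale, the value 1, is 30 mm for a shift and 0.12 rad for a turn. A row lasts 1/12 s, in which the tool goes at most 41.7 mm and 7.16 degrees, less where a joint would pass 70% of its speed; a pose out of reach is approached as far as the arm can. A call with a number of a shift or a turn outside -1 to 1 is refused whole. A call with a gripper value outside its range is refused whole. The fingers move at their own pace and stop on an object; the grip force is fixed at half the most. Time passes only in rows, so rows that do not move let the fingers close, or fill a call up. It gives the time, the measured TCP pose, the force, the opening and the grip force at its end, in the units of the state.
- bot.get_obs(): the state, without advancing time (a new reading comes with each control period).
- bot.capture(name): name is "side" or "top"; returns the picture (384x512x3 uint8, blue, green, red); there is no depth.
- bot.camera_params(name): a dict with "fovy" (degrees; the focal length in pixels is half the picture's height over the tangent of half this angle, whatever the lens; pixels are square), "cx", "cy" (the principal point, pixels), "camera_from_world" (4x4, takes a point from world to camera coordinates). Camera axes: x right, y down, z forward; pixel columns grow to the right and rows downward; lengths in mm; the calibration is good to about 2 mm. A picture is of the moment at which its call begins. camera_params takes no time and is no camera call.
- bot.close_job(): hands the job in; it is judged then, once.
The state is a dict: "time": time; "joint_positions": joint angles; "dq": joint speeds; "tau": joint torques, N m; "tool_pos": TCP position; "tcp_rot": TCP orientation; "contact_force": force on the tool from outside, world axes, zero at the start; "moment": the same for the moment, N m; "grip_width": finger opening in mm; "finger_force": force on a finger pad.
Only numpy, scipy, OpenCV 4.12 (cv2) and the standard library are available. Lean on these libraries where they do the work, as an engineer would, in place of code of your own. Each camera call takes 0.05 s, during which the arm holds its last target. There are 200 camera calls.

## Working session

There is one attempt and no reset: what is moved stays moved. The work goes in short steps, Python scripts to look and compute and a shell command to move; the robot and the scene stay as the last step left them, time stands still between calls to the robot, and variables do not carry over. Pictures are saved under pics/ and viewed, at most 10 in all, crops included, and the job is handed in when it is done.

```bash
mkdir -p pics
python3 - <<'E'
from plant import bot
import cv2,numpy as np
for n in("top","side"):
    im=bot.capture(n); cv2.imwrite(f"pics/{n}0.png",im)
    p=bot.camera_params(n); print(n,p)
o=bot.get_obs(); print(o)
E
```

```text
top {'fovy': 45.06028616748057, 'cx': 259.92985887256197, 'cy': 191.4965005032478, 'camera_from_world': array([[-2.89359988e-02, -9.99267446e-01, -2.50455334e-02,
         3.29635260e+01],
       [-9.95790434e-01,  3.09972955e-02, -8.62587968e-02,
         4.77793790e+02],
       [ 8.69719514e-02,  2.24441181e-02, -9.95957901e-01,
         1.47692767e+03],
       [ 0.00000000e+00,  0.00000000e+00,  0.00000000e+00,
         1.00000000e+00]])}
side {'fovy': 45.64731315065481, 'cx': 254.87324952291772, 'cy': 197.71950402695208, 'camera_from_world': array([[ 9.84649829e-01, -1.73589826e-01,  1.82012854e-02,
        -4.53029481e+02],
       [-1.04318504e-01, -6.68894948e-01, -7.36000814e-01,
         9.05012249e+01],
       [ 1.39937001e-01,  7.22804345e-01, -6.76735927e-01,
         1.17461068e+03],
       [ 0.00000000e+00,  0.00000000e+00,  0.00000000e+00,
         1.00000000e+00]])}
{'time': 0.1, 'joint_positions': array([ 1.09298057e+00,  3.42666912e-01,  1.52492391e+00, -1.90051993e-05,
        1.27540523e+00, -1.45986989e-01]), 'dq': array([-0.00061677, -0.00184042, -0.00097785, -0.00100062, -0.00039653,
        0.00105253]), 'tau': array([ 2.14722793e-03, -4.32002234e+01, -2.44695926e+01,  7.18816649e-02,
        5.25213126e-02, -4.85421674e-05]), 'tool_pos': array([170.84873568, 496.05975884, 243.10640773]), 'tcp_rot': array([-3.14020154e+00, -1.86169770e-04,  2.80976930e+00]), 'contact_force': array([ 0.36290214,  0.20046849, -0.09313642]), 'moment': array([-0.00617674,  0.04402604, -0.01189913]), 'finger_force': 0.0, 'grip_width': 91.71892703769741}
```

View pics/top0.png

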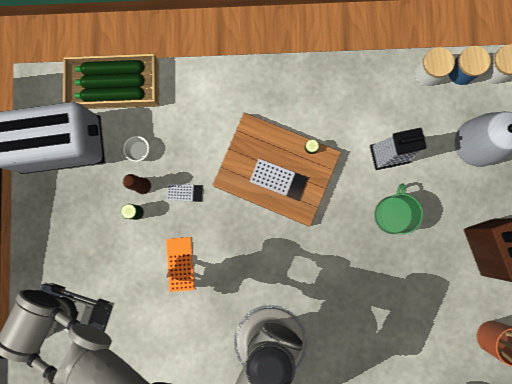

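View pics/side0.png

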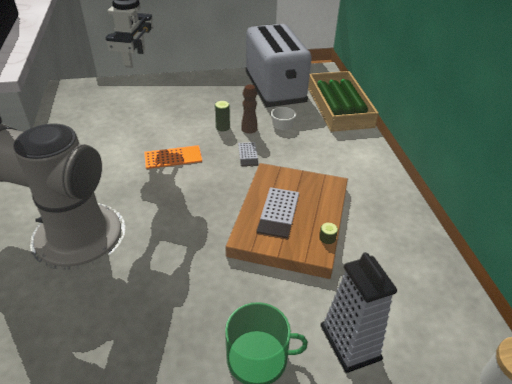

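Candidates for the plate: the orange plate (180,264), the small grey plate on the counter (184,193), and the larger grey plate on the board (278,179). The last fits the description. The stump is at (312,146). I'll check the choice in a close crop.

Run:
```python
import cv2
im=cv2.imread("pics/top0.png")[105:235,205:360]
cv2.imwrite("pics/c1.png",cv2.resize(im,None,fx=5,fy=4.6154 if 0 else 4.6,interpolation=cv2.INTER_CUBIC)[:600,:800])
im=cv2.imread("pics/side0.png")[155:280,220:360]
cv2.imwrite("pics/c2.png",cv2.resize(im,None,fx=4.5,fy=4.5,interpolation=cv2.INTER_CUBIC))
```

```text
(no output)
```

View pics/c1.png

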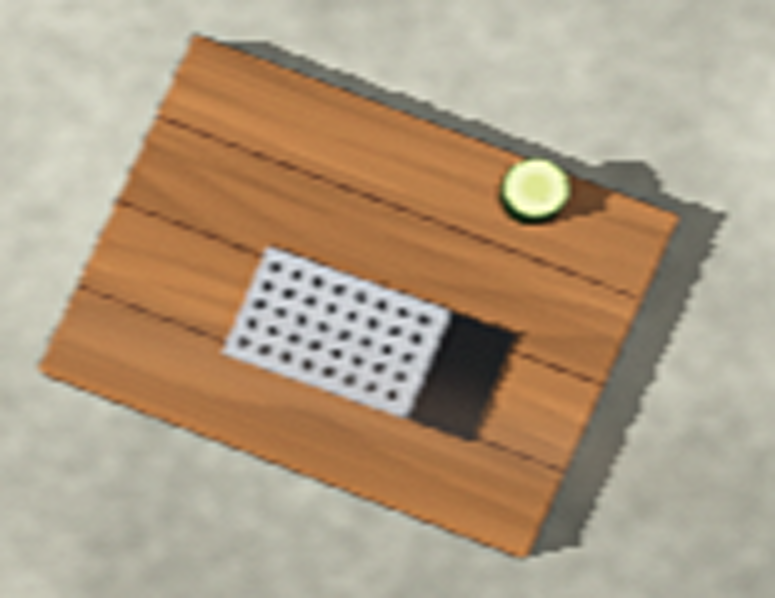

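View pics/c2.png

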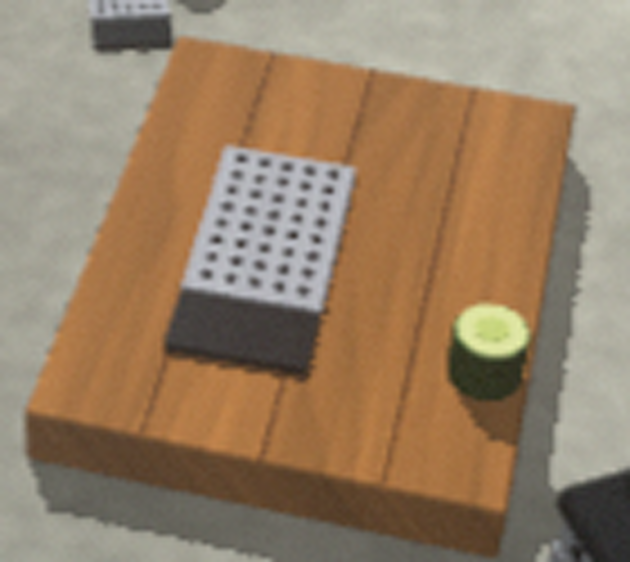

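The larger grey plate is confirmed. It lies about parallel to the board and its black end faces the right edge, with the seam at about (294,184) in the top view. Next I'll fit the poses from the corners in both views.

```bash
cat > h.py <<'E'
import numpy as np
from scipy.optimize import least_squares
from plant import bot
P={n:bot.camera_params(n) for n in("top","side")}
def proj(n,w):
    p=P[n];w=np.c_[np.atleast_2d(w),np.ones(len(np.atleast_2d(w)))]
    c=(p["camera_from_world"]@w.T).T; f=192/np.tan(np.radians(p["fovy"]/2))
    return np.c_[p["cx"]+f*c[:,0]/c[:,2],p["cy"]+f*c[:,1]/c[:,2]]
def place(q,l,z):
    l=np.asarray(l,float);c,s=np.cos(q[2]),np.sin(q[2])
    return np.c_[q[0]+c*l[:,0]-s*l[:,1],q[1]+s*l[:,0]+c*l[:,1],np.full(len(l),z)]
def fit(obs,z,q0):
    f=lambda q:np.concatenate([(proj(n,place(q,l,z))-px).ravel() for n,l,px in obs])
    r=least_squares(f,q0); return r.x,np.abs(r.fun).reshape(-1,2).max(1).round(1)
def crop(X,sx,sy,ox,oy): 
    X=np.array(X,float); return np.c_[(X[:,0]+.5)/sx-.5+ox,(X[:,1]+.5)/sy-.5+oy]
BL=[(-170,130),(170,130),(170,-130),(-170,-130)]
PL=[(-85,40),(-85,-40),(40,40),(40,-40),(85,40),(85,-40)]
def rel(b,p,pt=(40,0)):
    w=place(p,[pt],0)[0,:2]-b[:2];c,s=np.cos(b[2]),np.sin(b[2]);return np.array([c*w[0]+s*w[1],-s*w[0]+c*w[1]])
E
python3 - <<'E'
from h import *
bt=crop([(193,35),(678,216),(523,556),(40,372)],5,4.6,205,105)
bs=crop([(178,38),(28,412),(500,513),(574,104)],4.5,4.5,220,155)
pt=crop([(268,247),(223,352),(450,308),(408,417),(519,333),(475,440)],5,4.6,205,105)
ps=crop([(355,168),(226,146),(322,311),(184,290),(309,368),(168,350)],4.5,4.5,220,155)
bs=bs[[3,2,1,0]]
for o,z,L,a,b in(("b",40,BL,bt,bs),("p",46,PL,pt,ps)):
    for ob in([("top",L,a)],[("side",L,b)],[("top",L,a),("side",L,b)]):
        q,r=fit(ob,z,[550,0,-1.9]);print(o,q.round(3),r)
    if o=="b":B=q
print(rel(B,q),rel(B,q,(0,0)),q[2]-B[2])
st=crop([(535,188)],5,4.6,205,105)
r=least_squares(lambda w:(proj("top",[[w[0],w[1],75]])-st).ravel(),[550,0]);print("stump",r.x)
print(place(q,[(-85,0),(-85,40),(-85,-40)],46))
E
```

```text
b [549.887 -35.74   -1.996] [0.5 0.4 0.8 1. ]
b [548.939 -38.688  -1.999] [0.5 1.3 1.6 1. ]
b [549.44  -37.044  -1.998] [0.4 0.9 1.1 0.7 0.6 1.5 1.4 1.4]
p [514.238 -43.017  -1.963] [0.2 0.3 0.3 0.1 0.2 0.2]
p [513.526 -45.759  -1.957] [0.2 0.3 0.3 0.2 0.6 0.9]
p [513.943 -44.211  -1.96 ] [0.4 0.5 0.7 0.3 0.3 0.2 0.5 0.2 0.3 0.6 0.3 1.4]
[ 61.19332136 -27.82373614] [ 21.22219842 -29.3433844 ] 0.0380003512960978
stump [ 613.68426302 -148.90789438]
[[546.17489084  34.44126489  46.        ]
 [583.18749263  19.27329507  46.        ]
 [509.16228905  49.60923471  46.        ]]
```

```bash
python3 -m pendant '[[[0.87,-0.95,0],[0,0,-0.92],-0.2],[[0.87,-0.95,0],[0,0,-0.92],-0.2],[[0.87,-0.95,0],[0,0,-0.92],-0.2],[[0.87,-0.95,0],[0,0,-0.92],-0.2],[[0.87,-0.95,0],[0,0,-0.92],-0.2],[[0.87,-0.95,0],[0,0,-0.92],-0.2],[[0.87,-0.95,0],[0,0,-0.92],-0.2],[[0.87,-0.95,0],[0,0,-0.92],-0.2],[[0.87,-0.95,0],[0,0,-0.92],-0.2],[[0.87,-0.95,0],[0,0,-0.92],-0.2]]'
```

```text
time: 0.93
tool_pos: [432.8, 209.7, 243.6]
tcp_rot: [-3.141, -0.0, 1.7]
contact_force: [-0.7, 0.3, -0.3]
grip_width: 37.4
finger_force: 0.0
```

```bash
python3 -m pendant '[[[0.72,-0.8,0],[0,0,-0.77],-0.2],[[0.72,-0.8,0],[0,0,-0.77],-0.2],[[0.72,-0.8,0],[0,0,-0.77],-0.2],[[0.72,-0.8,-0.3],[0,0,-0.77],-0.2],[[0.72,-0.8,-0.6],[0,0,-0.77],-0.2],[[0.72,-0.8,-0.8],[0,0,-0.77],-0.2],[[0,0,-1],[0,0,0],-0.2],[[0,0,-1],[0,0,0],-0.2],[[0,0,-1],[0,0,0],-0.2],[[0,0,-0.4],[0,0,0],-0.2]]'
python3 - <<'E'
from h import *;import cv2
a=cv2.resize(bot.capture("top")[105:235,205:360],None,fx=5,fy=4.6,interpolation=cv2.INTER_CUBIC)
cv2.imwrite("pics/d1.png",a);o=bot.get_obs();print(o["tool_pos"],o["tcp_rot"])
E
```

```text
time: 1.77
tool_pos: [559.1, 67.0, 86.2]
tcp_rot: [-3.135, 0.003, 1.151]
contact_force: [-0.1, -0.4, 0.5]
grip_width: 36.8
finger_force: 0.0
[558.54470817  67.16509329  85.35301132] [-3.13324637  0.00362469  1.15096235]
```

View pics/d1.png

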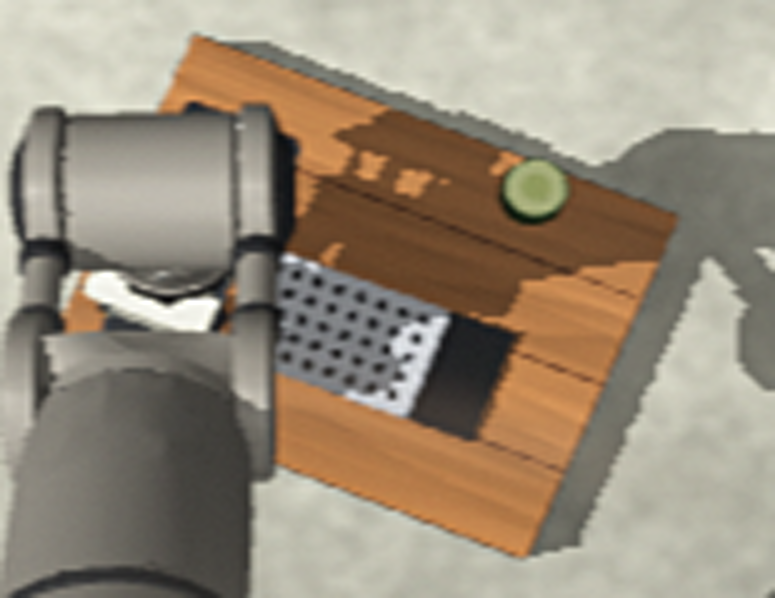

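The wrist hides the plate's rear, but the seam (450,308)-(408,417) hasn't moved and the fingers are behind the plate on its centre line. I'll lower now.

```bash
python3 -m pendant '[[[0,0,-0.25],[0,0,-0.06],-0.2],[[0,0,-0.25],[0,0,0],-0.2],[[0,0,-0.1],[0,0,0],-0.2],[[0,0,-0.1],[0,0,0],-0.2],[[0,0,-0.1],[0,0,0],-0.2],[[0,0,0],[0,0,0],-0.2],[[0,0,0],[0,0,0],-0.2],[[0,0,0],[0,0,0],-0.2],[[0,0,0],[0,0,0],-0.2],[[0,0,0],[0,0,0],-0.2]]'
```

```text
time: 2.65
tool_pos: [561.7, 67.4, 67.0]
tcp_rot: [3.141, -0.0, 1.144]
contact_force: [0.2, 0.6, -1.2]
grip_width: 36.8
finger_force: 0.0
```

Run:
```python
from h import *;import cv2
a=cv2.resize(bot.capture("side")[155:280,220:360],None,fx=4.5,fy=4.5,interpolation=cv2.INTER_CUBIC)
cv2.imwrite("pics/d2.png",a)
```

```text
(no output)
```

View pics/d2.png

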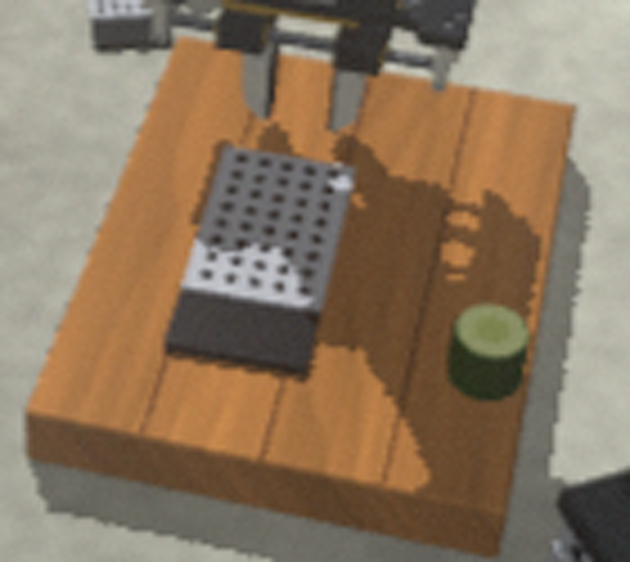

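The side view shows both fingertips just above the board, behind the plate's rear edge and spread evenly across it. I'll lower the last 8 mm.

```bash
python3 -m pendant '[[[0,0,-0.1],[0,0,0],-0.2],[[0,0,-0.1],[0,0,0],-0.2],[[0,0,-0.05],[0,0,0],-0.2],[[0,0,-0.02],[0,0,0],-0.2],[[0,0,0],[0,0,0],-0.2],[[0,0,0],[0,0,0],-0.2],[[0,0,0],[0,0,0],-0.2],[[0,0,0],[0,0,0],-0.2],[[0,0,0],[0,0,0],-0.2],[[0,0,0],[0,0,0],-0.2]]'
```

```text
time: 3.53
tool_pos: [561.6, 67.4, 58.7]
tcp_rot: [3.141, -0.0, 1.144]
contact_force: [-0.3, 0.3, 0.4]
grip_width: 36.8
finger_force: 0.0
```

```bash
python3 -m pendant '[[[-0.083,-0.182,0],[0,0,0],-0.2],[[-0.083,-0.182,0],[0,0,0],-0.2],[[-0.083,-0.182,0],[0,0,0],-0.2],[[-0.083,-0.182,0],[0,0,0],-0.2],[[-0.083,-0.182,0],[0,0,0],-0.2],[[-0.083,-0.182,0],[0,0,0],-0.2],[[-0.083,-0.182,0],[0,0,0],-0.2],[[-0.083,-0.182,0],[0,0,0],-0.2],[[-0.083,-0.182,0],[0,0,0],-0.2],[[-0.083,-0.182,0],[0,0,0],-0.2]]'
```

```text
time: 4.37
tool_pos: [536.4, 12.3, 58.6]
tcp_rot: [3.142, -0.0, 1.144]
contact_force: [0.7, 0.6, -0.1]
grip_width: 36.6
finger_force: 0.6
```

```bash
python3 -m pendant '[[[-0.07,-0.152,0],[0,0,0],-0.2],[[-0.07,-0.152,0],[0,0,0],-0.2],[[-0.07,-0.152,0],[0,0,0],-0.2],[[-0.07,-0.152,0],[0,0,0],-0.2],[[-0.07,-0.152,0],[0,0,0],-0.2],[[-0.055,-0.121,0],[0,0,0],-0.2],[[-0.028,-0.061,0],[0,0,0],-0.2],[[-0.014,-0.03,0],[0,0,0],-0.2],[[0,0,0],[0,0,0],-0.2],[[0,0,0],[0,0,0],-0.2]]'
python3 - <<'E'
from h import *;import cv2
a=cv2.resize(bot.capture("side")[155:280,220:360],None,fx=4.5,fy=4.5,interpolation=cv2.INTER_CUBIC)
cv2.imwrite("pics/d3.png",a)
E
```

```text
time: 5.2
tool_pos: [523.3, -16.5, 58.6]
tcp_rot: [3.142, 0.0, 1.144]
contact_force: [0.8, -0.1, -0.5]
grip_width: 36.8
finger_force: 0.0
```

View pics/d3.png

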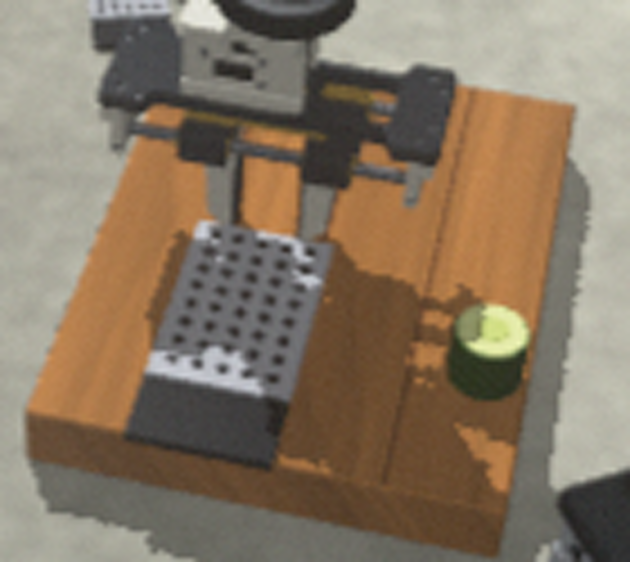

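The plate is now square to the fingers. The seam is at crop pixels (284,393)-(146,373), and the board's edge runs from (28,412) to (500,513). I'll measure the distance left against that edge directly, one camera at a time.

```bash
cat >> h.py <<'E'
def back(n,px,z):
    return np.array([least_squares(lambda w:(proj(n,[[w[0],w[1],z]])-p).ravel(),[530,-60]).x for p in px])
def gap(n,edge,seam):
    e=back(n,edge,40);s=back(n,seam,46);d=e[1]-e[0];d/=np.hypot(*d);nn=np.array([d[1],-d[0]]);
    if nn@(np.array([-.414,-.91]))<0:nn=-nn
    ds=s[1]-s[0];return "edge yaw",np.arctan2(nn[1],nn[0]).round(4),"len",np.hypot(*(e[1]-e[0])).round(1),np.hypot(*ds).round(1),"gap",((e[0]-s)@nn).round(1)
E
python3 - <<'E'
from h import *
bt=crop([(678,216),(523,556)],5,4.6,205,105)
bs=crop([(500,513),(28,412)],4.5,4.5,220,155)
pt=crop([(450,308),(408,417)],5,4.6,205,105)
ps=crop([(322,311),(184,290)],4.5,4.5,220,155)
print("t0",gap("top",bt,pt));print("s0",gap("side",bs,ps))
p1=crop([(284,393),(146,373)],4.5,4.5,220,155)
print("s1",gap("side",bs,p1))
q=crop([(331,244),(196,222),(284,393),(146,373)],4.5,4.5,220,155)
x,r=fit([("side",PL[:4],q)],46,[510,-60,-2]);print(x,r)
E
```

```text
t0 ('edge yaw', np.float64(-2.0048), 'len', np.float64(257.1), np.float64(80.4), 'gap', array([109.2, 104.3]))
s0 ('edge yaw', np.float64(-2.0035), 'len', np.float64(253.3), np.float64(78.6), 'gap', array([110.9, 105.8]))
s1 ('edge yaw', np.float64(-2.0035), 'len', np.float64(253.3), np.float64(75.4), 'gap', array([45.1, 39. ]))
[ 481.36922186 -105.12696786   -1.98816886] [0.3 0.9 1.4 0.6]
```

```bash
python3 -m pendant '[[[-0.07,-0.154,0],[0,0,0],-0.2],[[-0.07,-0.154,0],[0,0,0],-0.2],[[-0.07,-0.154,0],[0,0,0],-0.2],[[-0.07,-0.154,0],[0,0,0],-0.2],[[-0.07,-0.154,0],[0,0,0],-0.2],[[-0.07,-0.154,0],[0,0,0],-0.2],[[-0.045,-0.1,0],[0,0,0],-0.2],[[-0.02,-0.045,0],[0,0,0],-0.2],[[-0.01,-0.022,0],[0,0,0],-0.2],[[0,0,0],[0,0,0],-0.2]]'
python3 - <<'E'
from h import *;import cv2
a=cv2.resize(bot.capture("side")[225:300,220:340],None,fx=6.5,fy=6.5,interpolation=cv2.INTER_CUBIC)
b=cv2.resize(bot.capture("top")[130:230,250:350],None,fx=6,fy=6,interpolation=cv2.INTER_CUBIC)
cv2.imwrite("pics/e1.png",a);cv2.imwrite("pics/e1t.png",b);print(bot.get_obs()["tool_pos"],bot.get_obs()["tcp_rot"])
E
```

```text
time: 6.08
tool_pos: [508.3, -49.3, 58.6]
tcp_rot: [-3.142, 0.0, 1.144]
contact_force: [0.2, -1.5, -1.2]
grip_width: 36.6
finger_force: 0.0
[508.3644901  -49.15217296  58.5918971 ] [-3.14151920e+00  2.98778541e-04  1.14439957e+00]
```

View pics/e1.png

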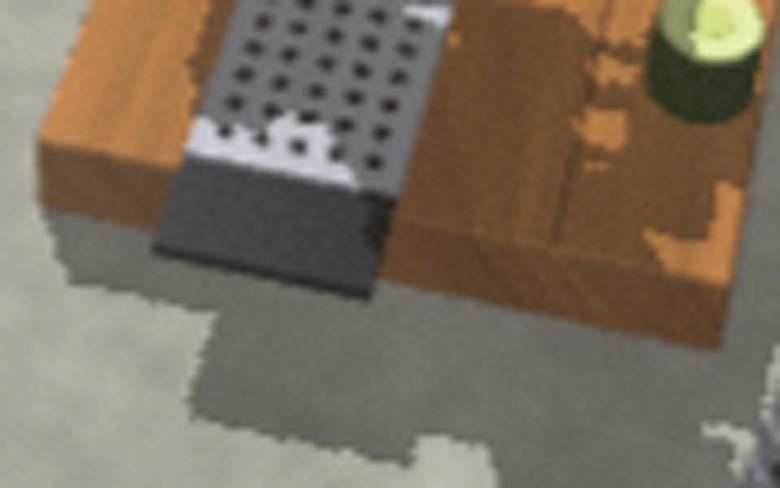

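View pics/e1t.png

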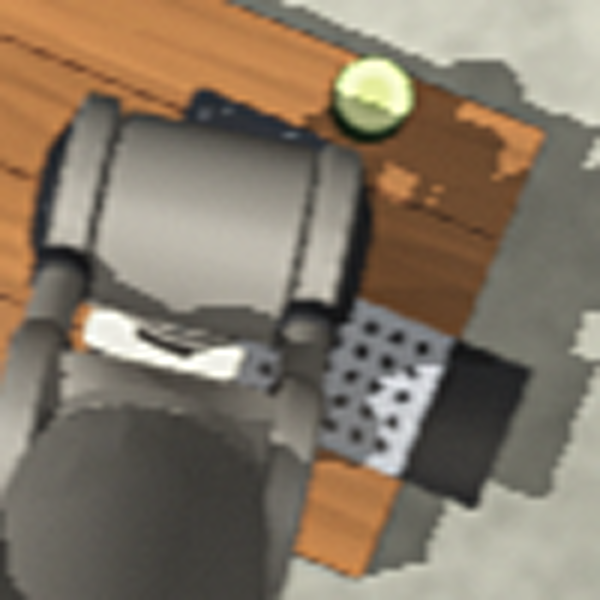

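The seam is at (185,155)-(388,196) in the side crop and (460,342)-(405,473) in the top crop. The board's edge runs (38,142)-(725,284) in the side crop and (545,132)-(362,577) in the top crop. The seam is still a few mm short.

Run:
```python
from h import *
import cv2
print("t",gap("top",crop([(545,132),(362,577)],6,6,250,130),crop([(460,342),(405,473)],6,6,250,130)))
print("s",gap("side",crop([(725,284),(38,142)],6.5,6.5,220,225),crop([(388,196),(185,155)],6.5,6.5,220,225)))
B=np.array([549.44,-37.04,-1.998]);
for n,z,s in(("top",46,crop([(460,342),(405,473)],6,6,250,130)),("side",46,crop([(388,196),(185,155)],6.5,6.5,220,225))):
    m=back(n,s,z).mean(0);print(n,m,170-rel(B,[*m,-2],(0,0))[0])
# subpixel: board edge & seam along profile in top image, moving along push direction
```

```text
t ('edge yaw', np.float64(-1.998), 'len', np.float64(257.2), np.float64(75.4), 'gap', array([-0.2,  0.3]))
s ('edge yaw', np.float64(-1.9945), 'len', np.float64(254.8), np.float64(75.9), 'gap', array([3.4, 3.1]))
top [ 451.28029386 -176.99957798] 1.9486261443184674
side [ 449.13010487 -175.77305977] 2.174032359008919
```

```bash
cat > m.py <<'E'
from h import *;import cv2
B=[549.44,-37.04,-1.998]
def prof(im,n,z,xs,ys):
    g=np.array([(x,y) for y in ys for x in xs],float)
    p=proj(n,place(B,g,z)).astype(np.float32).reshape(len(ys),len(xs),2)
    return cv2.remap(im,p[...,0],p[...,1],cv2.INTER_LINEAR)
def edge(I,xs,w):  # half-level crossing located by strongest smoothed gradient centroid
    d=np.abs(np.diff(cv2.GaussianBlur(I.astype(np.float32),(0,0),4).mean(0)[None],axis=1))[0]
    k=d.argmax();s=slice(max(k-w,0),k+w+1);return round(float((d[s]*xs[s][:len(d[s])]).sum()/d[s].sum()),1)
def go():
    for n in("top","side"):
        im=bot.capture(n);S=cv2.cvtColor(im,cv2.COLOR_BGR2HSV)[...,1];V=im.max(2)
        R=lambda c,z,a,b,y0,y1:(lambda xs:edge(prof(c,n,z,xs,np.arange(y0,y1,1.)),xs,12))(np.arange(a,b,.5))
        print(n,"edge lo/mid/hi",[R(S if n=="top" else V,40,155,185,*y) for y in((-105,-85),(25,45),(60,80))],
          "seam",[R(V,46,145,190,*y) for y in((-62,-45),(-40,-25),(-20,-5))],"front",[R(V,46,195,235,*y) for y in((-62,-45),(-40,-25),(-20,-5))])
E
python3 -c "
from m import *
go()"
```

```text
top edge lo/mid/hi [168.4, 167.9, 168.0] seam [164.6, 164.7, 165.1] front [208.5, 209.1, 209.2]
side edge lo/mid/hi [170.0, 173.1, 172.4] seam [166.7, 166.7, 166.9] front [216.6, 216.2, 216.5]
```

Sub-pixel profiles put the seam about 3.5–4.5 mm short of the edge in both views, and square to it. I'll push 4 mm more.

```bash
python3 -m pendant '[[[-0.014,-0.03,0],[0,0,0],-0.2],[[-0.014,-0.03,0],[0,0,0],-0.2],[[-0.014,-0.03,0],[0,0,0],-0.2],[[-0.014,-0.03,0],[0,0,0],-0.2],[[0,0,0],[0,0,0],-0.2],[[0,0,0],[0,0,0],-0.2],[[0,0,0],[0,0,0],-0.2],[[0,0,0],[0,0,0],-0.2],[[0,0,0],[0,0,0],-0.2],[[0,0,0],[0,0,0],-0.2]]'
python3 -c "
from m import *
go()"
```

```text
time: 7.12
tool_pos: [506.8, -52.7, 58.7]
tcp_rot: [3.141, 0.0, 1.144]
contact_force: [0.1, -0.1, -0.2]
grip_width: 36.4
finger_force: 0.0
top edge lo/mid/hi [168.5, 167.9, 168.0] seam [168.7, 168.7, 168.7] front [212.9, 212.7, 212.5]
side edge lo/mid/hi [170.0, 173.0, 172.2] seam [170.4, 170.4, 170.7] front [220.2, 220.2, 220.1]
```

The seam is within about 1 mm of the edge in both views. I'll back off and lift away.

```bash
python3 -m pendant '[[[0.1,0.2,0],[0,0,0],-0.2],[[0.15,0.35,0],[0,0,0],-0.2],[[0.15,0.35,0],[0,0,0],-0.2],[[0,0,0.3],[0,0,0],-0.2],[[0,0,0.6],[0,0,0],-0.2],[[0,0.3,1],[0,0,0],-0.2],[[0,0.6,1],[0,0,0],-0.2],[[0,1,1],[0,0,0],-0.2],[[0,1,0.5],[0,0,0],-0.2],[[0,1,0],[0,0,0],-0.2]]' && python3 -m pendant '[[[0,1,0],[0,0,0],-0.2],[[0,1,0],[0,0,0],-0.2],[[0,1,0],[0,0,0],-0.2],[[0,1,0],[0,0,0],-0.2],[[0,0.5,0],[0,0,0],-0.2],[[0,0,0],[0,0,0],-0.2],[[0,0,0],[0,0,0],-0.2],[[0,0,0],[0,0,0],-0.2],[[0,0,0],[0,0,0],-0.2],[[0,0,0],[0,0,0],-0.2]]'
python3 -c "
from m import *
go()
a=cv2.resize(bot.capture('top')[105:235,205:360],None,fx=5,fy=4.6,interpolation=cv2.INTER_CUBIC);cv2.imwrite('pics/f.png',a)"
```

```text
time: 8.05
tool_pos: [520.6, 92.4, 195.1]
tcp_rot: [3.134, -0.004, 1.144]
contact_force: [1.5, -0.5, 0.2]
grip_width: 36.9
finger_force: 0.0
time: 8.88
tool_pos: [518.9, 224.7, 190.3]
tcp_rot: [3.141, 0.0, 1.143]
contact_force: [0.4, 0.1, -0.2]
grip_width: 36.8
finger_force: 0.0
top edge lo/mid/hi [168.5, 167.9, 168.5] seam [168.7, 168.6, 168.7] front [212.9, 212.7, 212.5]
side edge lo/mid/hi [170.0, 173.0, 171.4] seam [170.5, 170.4, 170.8] front [220.3, 220.0, 219.7]
```

View pics/f.png

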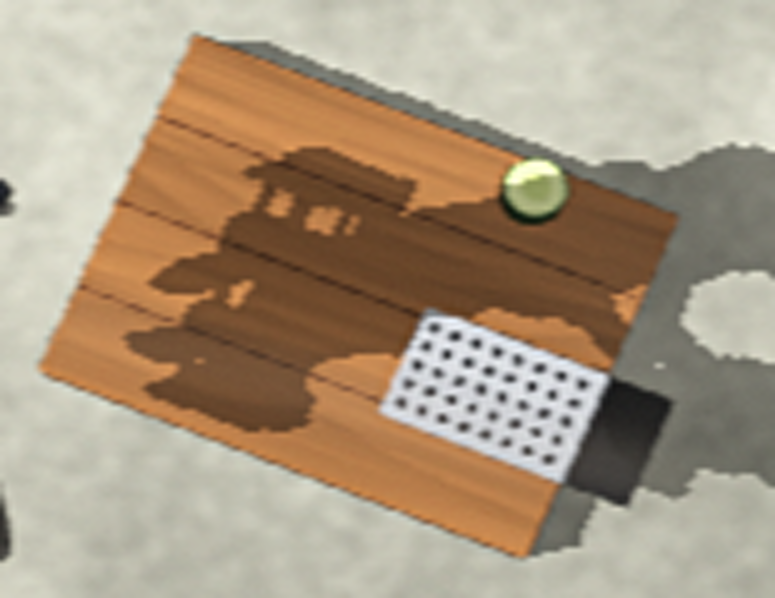

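The final view shows the seam (610,378)-(567,482) on the board's edge, with the black grip fully overhanging and square. The stump is still at (535,188).

```bash
python3 -c "
from plant import bot
print(bot.close_job())"
```

```text
the job is handed in; nothing more can be done
None
```

The job is handed in: the plate lies flat with its whole black grip squarely past the board's right-hand edge, the seam measured within about 1 mm of that edge in both views, the stump unmoved, and the arm clear.

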